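Roll an empty tin into the lever-lid empties bin

TASK

Set the blue tin on edge on the loading slide of the empties bin and let go of it, so that it rests against the closed hood. Then press the red paddle right down and hold it there until the tin has rolled into the bin and lain there a moment, and ease the paddle slowly back up so that the hood closes without banging. Move the hood only with the paddle, and leave the other two tins, the bowl and the spatula where they are.

Things in the scene. Friction and masses are not known exactly. Their poses are not given: they have to be found in the camera images.
- blue_tin_center (a point): Centre of the empty blue round tin with steel rims: a disc 84 mm across, 40 mm thick, about 0.1 kg, standing on edge in one of the rack's three slots (which one varies). Its y axis is the disc's axis, level, along the rack's row; it can roll about it. Grasp from above across the 40 mm thickness; this centre starts 52 mm above the table.
- rack: Fixed low wooden rack, 110 x 270 mm, ribs up to 21 mm high. Origin: centre of its underside. Three tins stand on edge in a row along its y axis, at y = -90, 0 and +90 mm, with a free gap of 50 mm between neighbours; each tin's disc axis is along the rack's y.
- bin: Empties bin, fixed: aluminium box with 130 mm high walls (x 0 to 150, y -65 to 65 mm), a steel loading slide in front (x -155 to 0, y -33 to 33 mm), a white hood on top. Origin: on the table under the box's front wall; z up, x from the slide into the box, y to the paddle's side.
- slide_mid (a point): Point on the slide's running surface, midway between its rails and half-way along, 147 mm above the table; axes as the bin's. The surface drops 12 degrees towards +x, from 163 mm to 130 mm at the box. Rails 14 mm high, 54 mm apart. A tin on edge between them, axis along y, centre 43 mm above this point, rolls some 30 mm down against the hood when let go; when the hood lifts it rolls into the box.
- bin_in (a point): Centre of the box's inner floor, 6 mm above the table; axes as the bin's. The space inside is 140 x 120 mm, 124 mm deep.
- paddle_top (a point): Centre of the top face of the red paddle (60 x 64 x 10 mm) at the lever's end, beside the slide: at rest at bin x -70, y 160, z 97 mm, level. Pushed down with closed fingers it goes down 50 mm to its stop and lifts the hood; this takes about 4 to 10 N. It springs back as soon as it is let go, and then the hood bangs shut; raise the fingers at 50 mm/s or less and it follows them gently.
- lever (a joint): Lever angle in rad: 0 up (rest), 0.42 fully down at its stop. It turns about a pivot across the bin (along its y) at bin x 50, z 85 mm, so the paddle moves on an arc of 120 mm radius and tilts with it.
- lid (a joint): Hood angle in rad about its hinge on the bin's far (+x) rim: 0 closed, about 0.92 fully raised. Linked to the lever: 2.2 times the lever's angle.
- blue_tin: The same blue tin; origin on its rim, 42 mm below its centre at the start (it turns with the tin).
- hood_front (a point): Centre of the front face of the white hood. Closed, the hood covers bin x -11 to 160, y -73 to 73 mm, up to 210 mm above the table, and its front face closes off the slide's lower end. Raised, it swings up and back, away from the slide.
- yellow_tin: A yellow tin of the same size in the rack, to be left alone. Origin: lowest point of its rim.
- white_tin: A white tin of the same size in the rack, to be left alone. Origin: lowest point of its rim.
- bowl: White bowl, 100 mm across, 45 mm high, to be left alone. Origin: centre of its foot.
- spatula: Spatula 200 mm long lying flat, to be left alone. Origin: under its middle.
Not all that is in view belongs to the job. What is meant by the blue_tin is not orange, pink or purple, and is the smaller of those in its own colour.

How it is judged (in metres and radians):
On the way, in this order (a step that is already met when the one before it is completed fails the run):
1. the blue tin stands on the slide between its rails, let go and at rest, with the hood closed (x of blue_tin_center in the frame of slide_mid between -0.06 and 0.06 m and y of blue_tin_center in the frame of slide_mid between -0.015 and 0.015 m and z of blue_tin_center in the frame of slide_mid between 0.02 and 0.06 m and value of joint lid below 0.08 rad and contact force between the fingers and blue_tin below 0.05 N and linear speed of blue_tin below 0.08 m/s), for 0.3 s.
2. the fingers hold the paddle down with the hood raised, and the tin lies in the bin (z of blue_tin_center in the frame of bin_in between 0 and 0.085 m and x of blue_tin_center in the frame of bin_in between -0.07 and 0.07 m and y of blue_tin_center in the frame of bin_in between -0.06 and 0.06 m and value of joint lid above 0.75 rad and contact force between the fingers and lever above 0.5 N), for 0.4 s.
At the end, for the whole second after the job is handed in: The blue tin lies at rest inside the bin (its centre inside the box and less than 85 mm above its floor), the hood is closed (within 0.06 rad) (z of blue_tin_center in the frame of bin_in between 0 and 0.085 m and x of blue_tin_center in the frame of bin_in between -0.07 and 0.07 m and y of blue_tin_center in the frame of bin_in between -0.06 and 0.06 m and value of joint lid below 0.06 rad and linear speed of blue_tin below 0.03 m/s); the robot touches nothing.
It fails at once if the hood slams (it closes faster than 4 rad/s) (velocity of joint lid below -4 rad/s).
It fails at once if the robot pushes on the hood itself (more than 3 N) (contact force between any of the fingers, the arm and lid above 3 N).
It fails at once if another tin, the bowl or the spatula is shifted by more than 20 mm (distance of any of yellow_tin, white_tin, bowl, spatula from where it was at the start of the episode above 0.02 m).
It also fails if it takes over 67 s, if anything falls off the work surface, if the arm or the gripper's body presses on something with over 40 N, if the wrist force passes 120 N, or if a joint passes its speed limit or range.

ROBOT

A 6-joint arm with a two-finger parallel gripper is mounted at the origin on the work surface. World frame = base frame: x ahead of the robot, y to its left, z up, the work surface at z = 0. Lengths are in m, angles in degrees, forces in N, time in s.
With the tool pointing down it reaches from about 0.4 to 0.825 m from the base axis. Payload 7 kg.
Tool frame: the origin (TCP) lies midway between the tips of the shut fingers; the grasp point (between the pads) lies 19 mm behind it; z points along the fingers, x is the direction in which the jaws open and shut, and the axes are right-handed (so a half turn about z gives the same grasp; the last joint's range is limited). The gripper opens to 88 mm and grips with 3 to 60 N. Pads are 19 mm wide; open, the fingers measure 130 mm over their backs; the gripper's body (78 mm by 193 mm) begins 47 mm behind the grasp point.
Start: joints at [-52.191, 20.546, 0.682, 0, -70.136, -16.507], TCP at [0.245, -0.629, 0.227] pointing down, gripper open.
Joint ranges: [-176.03, 176.03], [-82.01, 121.73], [-58.28, 71.71], [-173.87, 95.51], [-174.79, -0.11], [-173.66, 173.66]. Speed limits (degrees/s): [136.94, 136.94, 172.46, 180, 180, 180].

INTERFACE

Orientations are given as [roll, pitch, yaw] about the fixed x, y, z axes, in that order (R = Rz(yaw) Ry(pitch) Rx(roll)).
In Python, from plant import ctrl, vision, nets gives the robot as it stands.
- The arm moves only by the shell command python3 -m jog 'ROWS'. ROWS is text: rows parted by semicolons, each of 7 numbers parted by spaces: the turn, a rotation vector about the tool's x, y, z in units of 0.1 rad (1.0 is 0.1 rad), then the shift along the tool's x, y, z in units of 4 cm (1.0 is 4 cm), then the opening, from -1 (shut) to 1 (fully open). In form: rx ry rz x y z jaw; .... A call has 1 to 8 rows; each row shifts and turns the commanded pose from where the row before left it, along the tool's axes as they then stand; what a row does not reach is not made up. A row lasts 1/8 s, in which the tool goes at most 62.5 mm and 10.7 degrees, less where a joint would pass 70% of its speed; a pose out of reach is approached as far as the arm can. A call with a number of a shift or a turn outside -1 to 1 is refused whole. A call with a gripper value outside its range is refused whole. The fingers move at their own pace and stop on an object; the grip force is fixed at half the most. Time passes only in rows, so rows that do not move let the fingers close. It gives the time, the measured TCP pose, the force and the opening at its end, in the units of the state.
- ctrl.get_obs(): the state, without advancing time (a new reading comes with each control period).
- vision.snapshot(name): name is "side" or "top"; returns (picture, depth): 420x560x3 uint8, red, green, blue; 420x560 float32, m along the optical axis (not along the pixel's ray), 0 where there is no reading.
- vision.camera_info(name): a dict with "camera_matrix" (3x3 intrinsics, pixels), "camera_from_world" (4x4, takes a point from world to camera coordinates). Camera axes: x right, y down, z forward; pixel columns grow to the right and rows downward; lengths in m; the calibration is good to about 2 mm. A picture is of the moment at which its call begins. camera_info takes no time and is no camera call.
- ctrl.close_job(): hands the job in, once; it reports no verdict.
Trained networks look in the newest picture that a camera, given by its name, has taken for a name from the list of things; names that differ only in an ending like _2 or _b are one class to them, and where a whole thing is asked for, a point or a joint stands for the part that bears it (a point fixed in the world has none). Each returns a list of dicts, best first, with "score" (0 to 1); they miss things now and then, are a little off and sometimes report something else, mostly with a low value. They report only what shows in the picture. A call takes as long as a camera call. They do not tell look-alikes from the thing itself.
- nets.boxes_of(target, camera): "location" ([x, y, z] in m, in world coordinates, good to about 4 mm: the middle of the surface that is visible of it).
The state is a dict: "clock": time; "joint_pos": joint angles; "qvel": joint speeds; "tau": joint torques, N m; "tool_pos": TCP position; "orientation": TCP orientation; "force": force on the tool from outside, world axes, zero at the start; "moment": the same for the moment, N m; "opening": finger opening in m.
Only numpy, scipy, OpenCV 4.12 (cv2) and the standard library are available. Lean on these libraries where they do the work, as an engineer would, in place of code of your own. Each camera call takes 0.05 s, during which the arm holds its last target.

## Working session

There is one attempt and no reset: what is moved stays moved. The work goes in short steps, Python scripts to look and compute and a shell command to move; the robot and the scene stay as the last step left them, time stands still between calls to the robot, and variables do not carry over. Pictures are saved under pics/ and viewed, and the job is handed in when it is done.

```bash
ls; mkdir -p pics
python3 - <<'E'
from plant import ctrl,vision,nets
import cv2
print(ctrl.get_obs())
for n in("side","top"):
    p,d=vision.snapshot(n); cv2.imwrite(f"pics/{n}0.png",p[:,:,::-1])
    print(n,vision.camera_info(n))
    for t in("blue_tin","yellow_tin","white_tin","rack","bin","lever","lid","bowl","spatula"):
        print(t,[(round(r["score"],2),[round(float(v),3) for v in r["location"]]) for r in nets.boxes_of(t,n)])
E
```

```text
pics
{'clock': 0.0, 'joint_pos': array([-5.21898238e+01,  2.05926296e+01,  6.31996191e-01, -1.99263130e-02,
       -7.01361830e+01, -1.65041573e+01]), 'qvel': array([ 0.04086381, -0.03726567, -0.0032216 ,  0.15041307,  0.001172  ,
        0.01100643]), 'tau': array([-3.02793469e-04, -5.82718313e+01,  2.93053383e+01,  6.99729905e+00,
        6.70801266e-03, -1.37453117e-04]), 'tool_pos': array([ 0.24501495, -0.62841709,  0.22559632]), 'orientation': array([-1.79990453e+02, -9.81492966e-02,  1.11299224e+02]), 'force': array([-0.9168351 ,  0.20740377, -0.72952802]), 'moment': array([0.0207222 , 0.0412123 , 0.03058082]), 'opening': 0.08743848079191736}
side {'camera_matrix': array([[426.24495918,   0.        , 275.84314122],
       [  0.        , 426.24495918, 210.09960263],
       [  0.        ,   0.        ,   1.        ]]), 'camera_from_world': array([[-0.75189362, -0.65910233, -0.01549522,  0.35155576],
       [-0.4875477 ,  0.57170054, -0.6598907 ,  0.32260638],
       [ 0.44379412, -0.48861295, -0.75120181,  1.02638792],
       [ 0.        ,  0.        ,  0.        ,  1.        ]])
[... 979 characters left out ...]
.55843014e+00],
       [ 0.00000000e+00,  0.00000000e+00,  0.00000000e+00,
         1.00000000e+00]])}
blue_tin [(0.98, [0.228, -0.338, 0.108]), (0.92, [0.524, -0.248, 0.09]), (0.73, [0.679, -0.31, 0.074]), (0.64, [0.361, -0.277, 0.097]), (0.6, [0.63, -0.443, 0.07])]
yellow_tin [(0.81, [0.526, -0.334, 0.082]), (0.21, [0.634, 0.18, 0.21])]
white_tin [(0.86, [0.521, -0.154, 0.088])]
rack [(0.65, [0.516, -0.227, 0.01]), (0.49, [0.523, -0.156, 0.087])]
bin [(0.97, [0.633, 0.178, 0.21]), (0.36, [0.337, 0.451, 0.006])]
lever [(0.64, [0.508, 0.082, 0.102]), (0.39, [0.523, -0.244, 0.083])]
lid [(0.68, [0.641, 0.222, 0.21])]
bowl [(0.72, [0.634, 0.178, 0.214])]
spatula [(0.59, [0.336, 0.448, 0.003])]
```

View pics/side0.png

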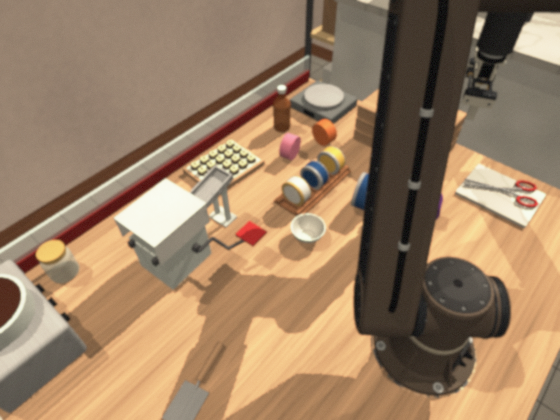

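View pics/top0.png

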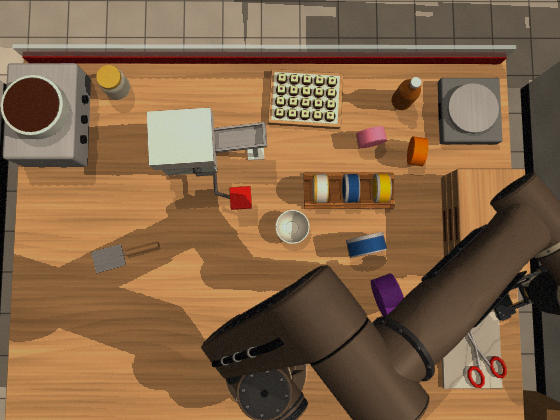

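Side: rack with white (296,190), blue (315,175) and yellow (331,158) tins. Top: blue candidates are the rack's middle slot (351,188) and a larger one on the table (366,245). Orange (417,151), pink (371,137) and purple (387,293) are ruled out by colour. The rack tin fits the description; I'll confirm it in a crop and measure.

```bash
cat > h.py <<'E'
from plant import ctrl,vision,nets
import cv2,numpy as np
def cloud(n):
    p,d=vision.snapshot(n); c=vision.camera_info(n); K=c["camera_matrix"];T=np.linalg.inv(c["camera_from_world"])
    v,u=np.mgrid[:420,:560]
    P=np.stack([(u-K[0,2])/K[0,0]*d,(v-K[1,2])/K[1,1]*d,d],-1)
    W=P@T[:3,:3].T+T[:3,3]; W[d==0]=np.nan
    return p,d,W
def proj(n,X):
    c=vision.camera_info(n);X=np.atleast_2d(X);q=X@c["camera_from_world"][:3,:3].T+c["camera_from_world"][:3,3]
    q=q@c["camera_matrix"].T; return q[:,:2]/q[:,2:]
def crop(p,x0,y0,x1,y1,f,name): cv2.imwrite("pics/"+name,cv2.resize(p[y0:y1,x0:x1,::-1],None,fx=f,fy=f,interpolation=cv2.INTER_CUBIC))
E
python3 - <<'E'
from h import *
np.set_printoptions(precision=4,suppress=True)
p,d,W=cloud("top")
crop(p,290,120,440,270,4,"crop_tins.png"); crop(p,140,90,290,230,4,"crop_bin.png")
def st(m,name):
    q=W[m]; q=q[~np.isnan(q).any(1)]; print(name,len(q),"med",np.median(q,0),"rect",cv2.minAreaRect(q[:,:2].astype(np.float32)*1000)); return q
box=np.zeros((420,560),bool)
def reg(x0,y0,x1,y1):
    m=box.copy();m[y0:y1,x0:x1]=1;return m
Z=W[...,2]
st(reg(135,100,225,180)&(abs(Z-.21)<.006),"hoodtop")
hsv=cv2.cvtColor(p,cv2.COLOR_RGB2HSV)
red=((hsv[...,0]<8)|(hsv[...,0]>172))&(hsv[...,1]>170)&(hsv[...,2]>80)
st(reg(220,175,265,220)&red,"paddle")
st(reg(210,115,275,155)&(Z>.12),"slide")
blue=(hsv[...,0]>95)&(hsv[...,0]<125)&(hsv[...,1]>110)
st(reg(330,165,370,212)&blue,"bluerack"); st(reg(340,225,395,265)&blue,"bluebig")
for a,b,n in((310,335,"w"),(340,364,"b"),(370,397,"y")): st(reg(a,165,b,212)&(Z>.04),n)
st(reg(295,165,400,215)&(Z>.01)&(Z<.025),"rack")
E
```

```text
hoodtop 3320 med [0.6443 0.2247 0.2101] rect ((645.4261474609375, 225.04763793945312), (148.2290802001953, 171.5789794921875), 3.819988250732422)
paddle 468 med [0.4956 0.0696 0.0978] rect ((495.1445617675781, 69.28706359863281), (64.21102905273438, 59.70996856689453), 3.572655200958252)
slide 1487 med [0.6561 0.0764 0.1535] rect ((659.0314331054688, 69.99327850341797), (125.4158935546875, 148.73699951171875), 0.43239888548851013)
bluerack 307 med [ 0.5241 -0.251   0.0868] rect ((527.6799926757812, -248.0305633544922), (80.04842376708984, 39.12035369873047), 0.7942568063735962)
bluebig 478 med [ 0.3576 -0.2829  0.1012] rect ((359.18768310546875, -289.98394775390625), (36.19941711425781, 103.61258697509766), 12.701214790344238)
w 447 med [ 0.5224 -0.1596  0.0884] rect ((526.8964233398438, -160.37527465820312), (82.17012786865234, 41.7260627746582), 0.24699179828166962)
b 474 med [ 0.5227 -0.2468  0.0862] rect ((527.1014404296875, -249.48439025878906), (42.27579116821289, 81.57706451416016), 89.58322143554688)
y 490 med [ 0.5248 -0.3362  0.0862] rect ((528.1393432617188, -340.8402099609375), (44.47175598144531, 81.30867767333984), 89.8066177368164)
rack 1229 med [ 0.5183 -0.2305  0.0159] rect ((526.964111328125, -245.57594299316406), (143.55377197265625, 315.2721862792969), 0.9185283184051514)
```

View pics/crop_tins.png

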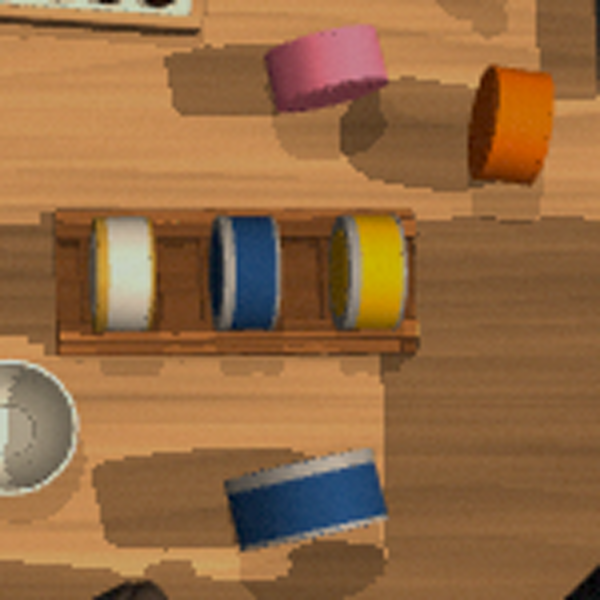

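View pics/crop_bin.png

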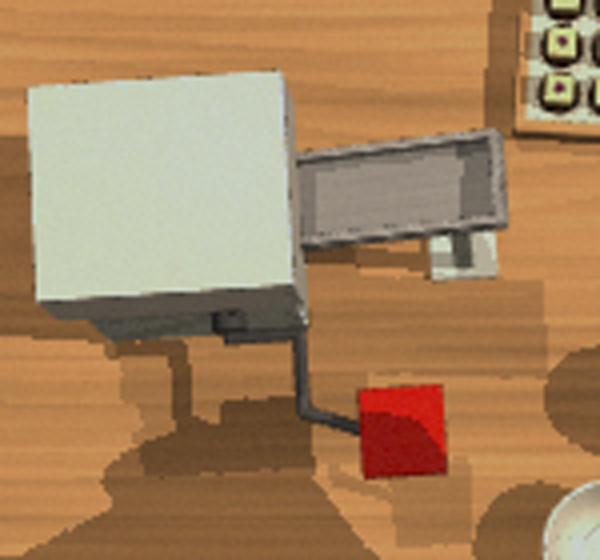

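The crop shows the rack's middle tin is blue with steel rims and about 80 x 40 mm. The other blue one is 104 mm long, so it is too large, and the target is the tin at top (351,188). Next I check the bin frame by projection and the obstacle heights along the path.

```bash
cat >> h.py <<'E'
yb=np.radians(93.8); BO=np.array([.6502,.1502,0])
BR=np.array([[np.cos(yb),-np.sin(yb),0],[np.sin(yb),np.cos(yb),0],[0,0,1]])
def b2w(x,y,z): return BO+BR@(np.array([x,y,z])/1000)
def w2b(X): return ((np.atleast_2d(X)-BO)@BR)*1000
from scipy.spatial.transform import Rotation as Ro
def plan(t,yaw):
    o=ctrl.get_obs();R=Ro.from_euler("xyz",o["orientation"],degrees=True);G=Ro.from_euler("xyz",[180,0,yaw],degrees=True)
    print("t",round(o["clock"],2),"tcp",o["tool_pos"].round(4),"rpy",o["orientation"].round(2),"F",o["force"].round(1),"open",round(o["opening"],4))
    print("turn units",((R.inv()*G).as_rotvec()*10).round(2),"shift units after turn",(G.inv().apply(np.array(t)-o["tool_pos"])/.04).round(3))
E
python3 - <<'E'
from h import *
np.set_printoptions(precision=3,suppress=True)
p,d,W=cloud("top");Z=W[...,2]
q=p.copy()
for P in [(-77.5,0,147),(-155,33,177),(-155,-33,177),(-155,27,163),(-155,-27,163),(-70,160,97),(160,73,210),(160,-73,210),(-11,73,210),(-11,-73,210),(-11,27,132),(-11,-27,132)]:
    u,v=proj("top",b2w(*P))[0]; cv2.circle(q,(int(round(u)),int(round(v))),1,(0,255,0),-1)
crop(q,140,90,290,230,4,"crop_bin2.png")
B=w2b(W.reshape(-1,3)).reshape(W.shape)
for x in(-140,-120,-100,-77.5,-60,-40):
    m=(abs(B[...,0]-x)<4)&(abs(B[...,1])<20);print(x,np.median(B[m][:,2]),m.sum())
for y in range(-40,41,5):
    m=(abs(B[...,0]+80)<40)&(abs(B[...,1]-y)<2.5);print(y,np.median((B[m][:,2]-147+(B[m][:,0]+77.5)*np.tan(np.radians(12)))).round(1),end="; ")
print()
print("slide", b2w(-77.5,0,147))
m=(W[...,0]>.2)&(W[...,0]<.65)&(W[...,1]<-.3)&(W[...,1]>-.56)&(np.mgrid[:420,:560][1]>430)&(np.mgrid[:420,:560][0]<200);print("block",np.nanmax(Z[m]),np.nanmin(W[m],0),np.nanmax(W[m],0))
plan([.5276,-.2497,.17],90.4)
E
```

```text
-140 159.97708843542523 58
-120 155.68609622473616 43
-100 150.73417924003584 52
-77.5 145.55217699996192 57
-60 142.3823785520988 53
-40 137.25218478148227 57
-40 nan; -35 13.5; -30 14.1; -25 2.9; -20 0.7; -15 1.4; -10 -0.0; -5 -0.4; 0 1.1; 5 -3.1; 10 -3.0; 15 -4.6; 20 -3.5; 25 -139.2; 30 -2.6; 35 -139.2; 40 -146.6; 
slide [0.655 0.073 0.147]
block 0.6577043896890219 [ 0.42  -0.56  -0.009] [ 0.65  -0.438  0.658]
t 1.1 tcp [ 0.245 -0.629  0.227] rpy [-180.     0.   111.3] F [-0.2 -1.1  0.1] open 0.0875
turn units [0.   0.   3.65] shift units after turn [9.43  7.126 1.414]
  return _methods._mean(a, axis=axis, dtype=dtype,
  ret = ret.dtype.type(ret / rcount)
```

View pics/crop_bin2.png

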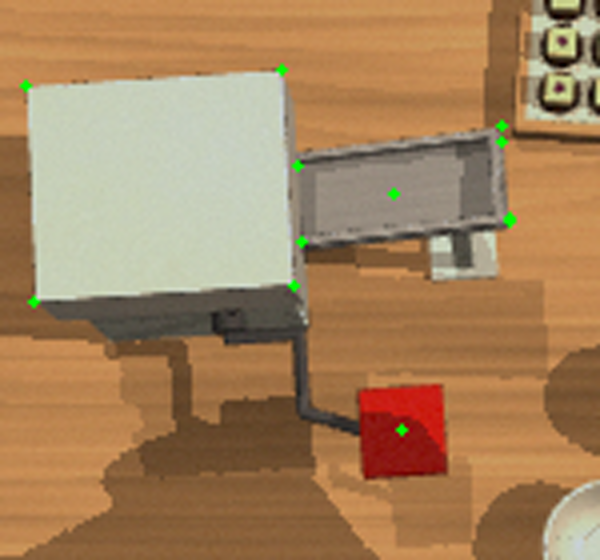

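The overlay fits to about 1 px, except that the slide's depth profile across y looks skewed. I'll cross-check that with the side camera.

Run:
```python
from h import *
np.set_printoptions(precision=3,suppress=True)
for n,r in (("side",(110,160,280,285)),("top",(205,110,280,160))):
    p,d,W=cloud(n)
    B=w2b(W.reshape(-1,3)).reshape(W.shape)
    q=cv2.resize(p,None,fx=8 if n=="top" else 4,fy=8 if n=="top" else 4,interpolation=cv2.INTER_CUBIC);f=8 if n=="top" else 4
    for P in [(-77.5,0,147),(-155,33,177),(-155,-33,177),(0,33,144),(0,-33,144),(-155,27,177),(-155,-27,177),(-20,27,148.5),(-20,-27,148.5),(-70,160,97),(160,73,210),(160,-73,210),(-11,73,210),(-11,-73,210)]:
        u,v=proj(n,b2w(*P))[0]; cv2.circle(q,(int(round((u+.5)*f)),int(round((v+.5)*f))),3,(0,255,0),-1)
    x0,y0,x1,y1=[k*f for k in r]; cv2.imwrite(f"pics/ov_{n}.png",q[y0:y1,x0:x1,::-1])
    res=B[...,2]-147+(B[...,0]+77.5)*np.tan(np.radians(12))
    m=(B[...,0]<-30)&(B[...,0]>-150)&(abs(B[...,1])<45)&(res>9)&(res<20)
    y=B[m][:,1]; print(n,"rail pts -:",np.percentile(y[y<0],[5,50,95]),(y<0).sum(),"+:",np.percentile(y[y>0],[5,50,95]) if (y>0).any() else None,(y>0).sum())
    m=(B[...,0]<-30)&(B[...,0]>-150)&(abs(B[...,1])<45)&(abs(res)<5); y=B[m][:,1];print("floor y",np.percentile(y,[2,50,98]))
    m=(B[...,2]>200)&(B[...,2]<216)&(abs(B[...,1])<90)&(B[...,0]<180)&(B[...,0]>-30); print("hood",np.percentile(B[m],[1,99],axis=0))
```

```text
side rail pts -: [-32.288 -26.781  -6.881] 113 +: [ 8.197 31.943 35.519] 121
floor y [-27.312  -1.026  34.984]
hood [[ -6.305 -70.119 202.04 ]
 [160.338  75.014 211.653]]
top rail pts -: [-32.853 -29.082  -8.978] 120 +: [10.081 29.67  33.113] 117
floor y [-27.785  -1.248  32.808]
hood [[ -9.482 -71.525 202.962]
 [157.834  72.808 215.646]]
```

View pics/ov_side.png

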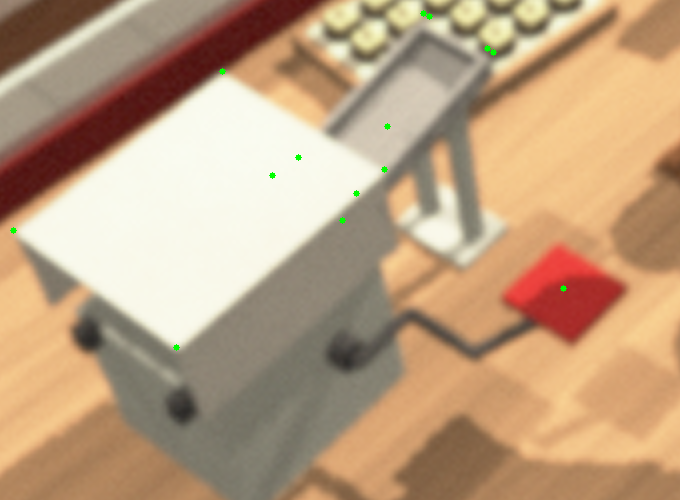

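View pics/ov_top.png

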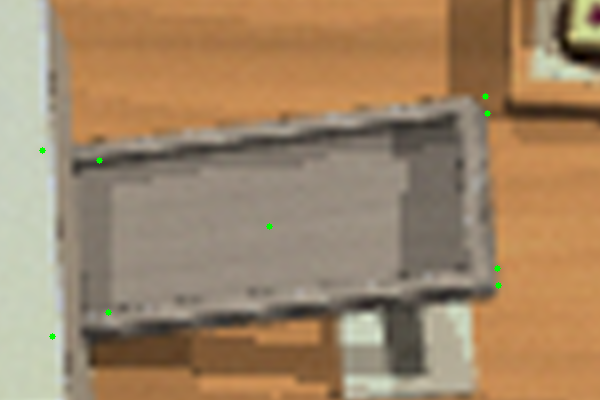

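The overlay agrees within about 2 mm: the slide's centre is roughly 1 mm toward +y and its surface about 1.5 mm lower, which is inside the 7 mm side play. Now I move to the tin.

```bash
python3 -m jog '0 0 0.92 0 0 0 0.45; 0 0 0.91 0 0 0 0.45; 0 0 0.91 0 0 0 0.45; 0 0 0.91 0 0 0 0.45'; python3 -m jog '0 0 0 0.6 0.4 0 0.45;0 0 0 0.6 0.4 0 0.45;0 0 0 0.6 0.4 0 0.45;0 0 0 0.6 0.4 0 0.45;0 0 0 0.6 0.4 0 0.45;0 0 0 0.6 0.4 0 0.45;0 0 0 0.6 0.4 0 0.45;0 0 0 0.6 0.4 0 0.45'
python3 - <<'E'
from h import *
plan([.5276,-.2497,.17],90.4)
E
```

```text
clock: 1.7
tool_pos: [0.2452, -0.6289, 0.2265]
orientation: [-180.0, -0.0, 90.2]
force: [-0.1, 0.1, 0.1]
opening: 0.0638
clock: 2.7
tool_pos: [0.3724, -0.4352, 0.2267]
orientation: [180.0, 0.0, 90.4]
force: [0.7, -0.2, 0.0]
opening: 0.0631
t 2.7 tcp [ 0.3724 -0.4352  0.2267] rpy [1.7999e+02 1.0000e-02 9.0390e+01] F [ 0.7 -0.2  0. ] open 0.0631
turn units [ 0.  0. -0.] shift units after turn [4.61  3.913 1.418]
```

```bash
python3 -m jog '0 0 0 0.65 0.55 0 0.45;0 0 0 0.65 0.55 0 0.45;0 0 0 0.65 0.55 0 0.45;0 0 0 0.65 0.55 0 0.45;0 0 0 0.65 0.55 0 0.45;0 0 0 0.65 0.55 0 0.45;0 0 0 0.7 0.6 0.6 0.45;0 0 0 0 0 0.8 0.45'; python3 -m jog '0 0 0 0 0 0 0.45;0 0 0 0 0 0 0.45'
python3 - <<'E'
from h import *
plan([.5276,-.2497,.051],90.4)
p,d,W=cloud("top"); crop(p,270,100,440,260,4,"a1.png")
p,d,W=cloud("side"); crop(p,260,80,400,230,4,"a1s.png")
E
```

```text
clock: 3.7
tool_pos: [0.5288, -0.2494, 0.1707]
orientation: [179.8, 0.0, 90.5]
force: [-0.3, 0.4, -0.6]
opening: 0.0639
clock: 3.95
tool_pos: [0.5271, -0.2515, 0.1718]
orientation: [179.9, 0.0, 90.4]
force: [0.2, 0.7, -0.1]
opening: 0.0639
t 3.95 tcp [ 0.5271 -0.2515  0.1718] rpy [1.7995e+02 4.0000e-02 9.0390e+01] F [ 0.2  0.7 -0.1] open 0.0639
turn units [ 0.01  0.01 -0.  ] shift units after turn [0.044 0.014 3.019]
```

View pics/a1s.png

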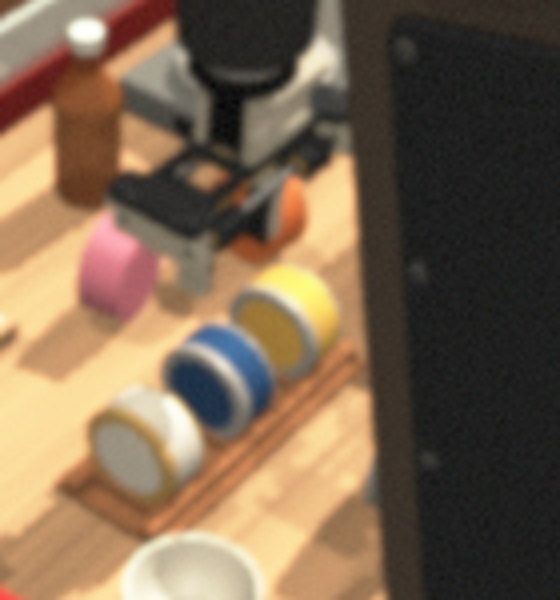

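The side crop shows the open jaws over the row, above the blue tin (215,380 in the crop). Going down.

```bash
python3 -m jog '0 0 0 0.02 0 0.5 0.45;0 0 0 0.02 0 0.5 0.45;0 0 0 0 0 0.5 0.45;0 0 0 0 0 0.4 0.45;0 0 0 0 0 0.3 0.45;0 0 0 0 0 0 0.45'; python3 -m jog '0 0 0 0 0 0.3 0.45;0 0 0 0 0 0.3 0.45;0 0 0 0 0 0.2 0.45;0 0 0 0 0 0 0.45;0 0 0 0 0 0 0.45'
python3 - <<'E'
from h import *
plan([.5276,-.2497,.051],90.4)
p,d,W=cloud("side"); crop(p,260,80,400,230,4,"a2s.png")
p,d,W=cloud("top"); crop(p,270,100,440,260,4,"a2.png")
E
```

```text
clock: 4.8
tool_pos: [0.5262, -0.2494, 0.082]
orientation: [-179.9, -0.0, 90.4]
force: [0.2, 0.3, -0.2]
opening: 0.0637
clock: 5.42
tool_pos: [0.5269, -0.2494, 0.0507]
orientation: [180.0, 0.0, 90.4]
force: [-0.6, 0.1, 0.2]
opening: 0.0639
t 5.42 tcp [ 0.5269 -0.2494  0.0507] rpy [1.7999e+02 1.0000e-02 9.0400e+01] F [-0.6  0.1  0.2] open 0.0639
turn units [ 0.  0. -0.] shift units after turn [-0.007  0.019 -0.007]
```

View pics/a2s.png

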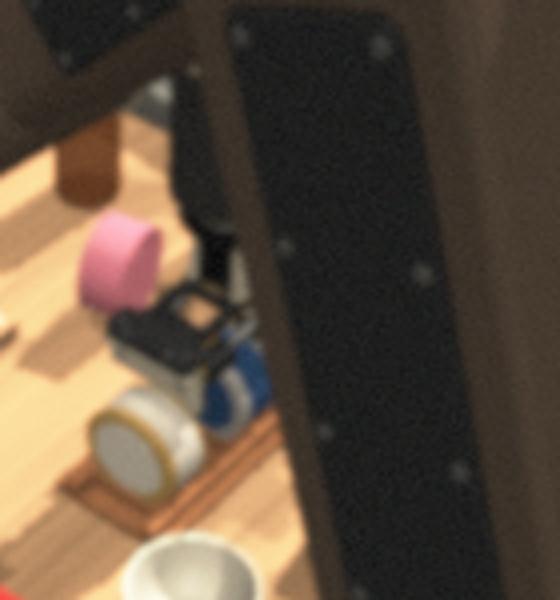

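The finger sits between the white and blue tins, straddling the blue one. I close and lift.

```bash
python3 -m jog '0 0 0 0 0 0 -1;0 0 0 0 0 0 -1;0 0 0 0 0 0 -1;0 0 0 0 0 0 -1;0 0 0 0 0 0 -1;0 0 0 0 0 0 -1'; python3 -m jog '0 0 0 0 0 -0.2 -1;0 0 0 0 0 -0.3 -1;0 0 0 0 0 -0.5 -1;0 0 0 0 0 -0.5 -1;0 0 0 0 0 -0.5 -1;0 0 0 0 0 -0.5 -1;0 0 0 0 0 -0.5 -1;0 0 0 0 0 -0.5 -1'; python3 -m jog '0 0 0 0 0 -0.7 -1;0 0 0 0 0 -0.7 -1;0 0 0 0 0 -0.6 -1;0 0 0 0 0 -0.5 -1;0 0 0 0 0 -0.3 -1;0 0 0 0 0 0 -1';python3 - <<'E'
from h import *
T=b2w(-70,1.5,250); print(T)
plan(T,-176.2)
p,d,W=cloud("side"); crop(p,230,60,400,230,4,"a3s.png")
E
```

```text
clock: 6.28
tool_pos: [0.5267, -0.2494, 0.0507]
orientation: [180.0, 0.0, 90.4]
force: [-0.1, 0.5, 2.5]
opening: 0.0399
clock: 7.28
tool_pos: [0.5265, -0.2493, 0.1921]
orientation: [180.0, 0.0, 90.4]
force: [0.5, -0.7, -2.1]
opening: 0.0399
clock: 8.02
tool_pos: [0.5268, -0.2494, 0.3035]
orientation: [179.9, 0.0, 90.4]
force: [-0.0, -0.4, -1.1]
opening: 0.0397
[0.65334247 0.08025449 0.25      ]
t 8.03 tcp [ 0.5268 -0.2494  0.3035] rpy [1.799e+02 1.000e-02 9.039e+01] F [-0.  -0.4 -1.1] open 0.0397
turn units [ 1.00e-02  2.00e-02 -1.63e+01] shift units after turn [-3.702  8.013  1.339]
```

View pics/a3s.png

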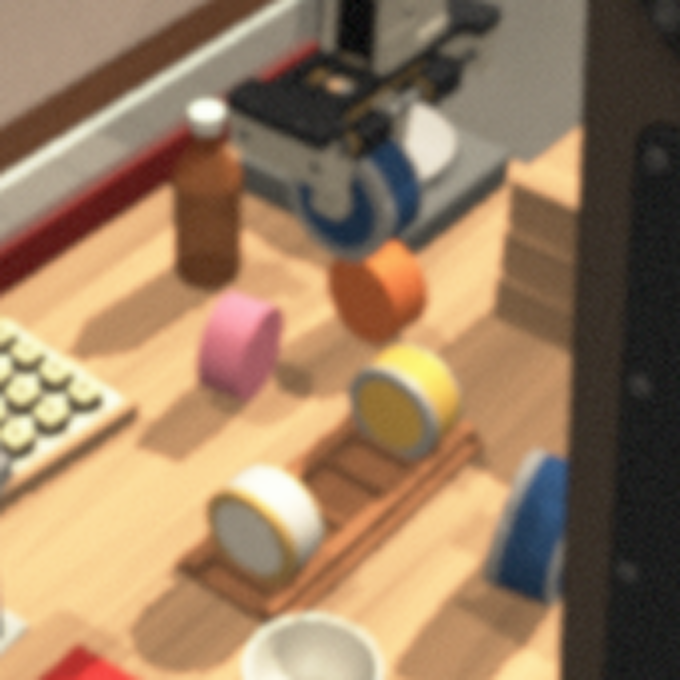

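The tin is held (about 40 mm opening) and the neighbours are untouched. I turn it by -16.3 units and move toward the slide.

```bash
python3 -m jog '0 0 -0.9 0 0 0 -1;0 0 -1 0 0 0 -1;0 0 -1 0 0 0 -1;0 0 -1 0 0 0 -1;0 0 -1 0 0 0 -1;0 0 -1 0 0 0 -1;0 0 -1 0 0 0 -1;0 0 -1 0 0 0 -1'; python3 -m jog '0 0 -1 0 0 0 -1;0 0 -1 0 0 0 -1;0 0 -1 0 0 0 -1;0 0 -1 0 0 0 -1;0 0 -1 0 0 0 -1;0 0 -1 0 0 0 -1;0 0 -1 0 0 0 -1;0 0 -0.9 0 0 0 -1'; python3 -m jog '0 0 -0.5 0 0 0 -1; 0 0 0 0 0 0 -1';python3 - <<'E'
from h import *
T=b2w(-70,1.5,250); print(T)
plan(T,-176.2)
E
```

```text
clock: 9.07
tool_pos: [0.5261, -0.2491, 0.3012]
orientation: [-179.9, -0.1, 135.8]
force: [-0.6, 0.7, -1.2]
opening: 0.0397
clock: 10.07
tool_pos: [0.5261, -0.2491, 0.3012]
orientation: [180.0, -0.1, -178.9]
force: [-0.8, 0.1, -0.9]
opening: 0.04
clock: 10.32
tool_pos: [0.5262, -0.2492, 0.3015]
orientation: [180.0, -0.1, -176.2]
force: [-0.3, -0.3, -1.2]
opening: 0.0397
[0.65334247 0.08025449 0.25      ]
t 10.32 tcp [ 0.5262 -0.2492  0.3015] rpy [ 1.7997e+02 -1.0000e-01 -1.7624e+02] F [-0.3 -0.3 -1.2] open 0.0397
turn units [ 0.01 -0.02 -0.01] shift units after turn [-3.717  8.007  1.286]
```

```bash
python3 -m jog '0 0 0 -0.3 0.6 0 -1;0 0 0 -0.3 0.7 0 -1;0 0 0 -0.3 0.7 0 -1;0 0 0 -0.3 0.7 0 -1;0 0 0 -0.3 0.7 0 -1;0 0 0 -0.3 0.7 0 -1;0 0 0 -0.3 0.7 0 -1;0 0 0 -0.3 0.7 0 -1'; python3 -m jog '0 0 0 -0.4 0.7 0 -1;0 0 0 -0.4 0.7 0.2 -1;0 0 0 -0.4 0.6 0.3 -1;0 0 0 -0.1 0.5 0.4 -1;0 0 0 0 0 0.3 -1;0 0 0 0 0 0 -1;0 0 0 0 0 0 -1';python3 - <<'E'
from h import *
T=b2w(-70,1.5,250); print(T)
plan(T,-176.2)
p,d,W=cloud("side"); crop(p,130,120,290,270,4,"a4s.png")
p,d,W=cloud("top"); crop(p,180,80,320,200,5,"a4.png")
E
```

```text
clock: 11.32
tool_pos: [0.6079, -0.0225, 0.3019]
orientation: [-180.0, -0.1, -176.3]
force: [1.1, 0.6, -1.5]
opening: 0.0401
clock: 12.2
tool_pos: [0.6533, 0.079, 0.2552]
orientation: [-180.0, 0.0, -176.3]
force: [0.6, 0.0, -1.0]
opening: 0.0397
[0.65334247 0.08025449 0.25      ]
t 12.2 tcp [0.6533 0.079  0.2552] rpy [-1.7999e+02  4.0000e-02 -1.7626e+02] F [ 0.6  0.  -1. ] open 0.0397
turn units [-0.    0.01 -0.01] shift units after turn [-0.004  0.03   0.129]
```

View pics/a4s.png

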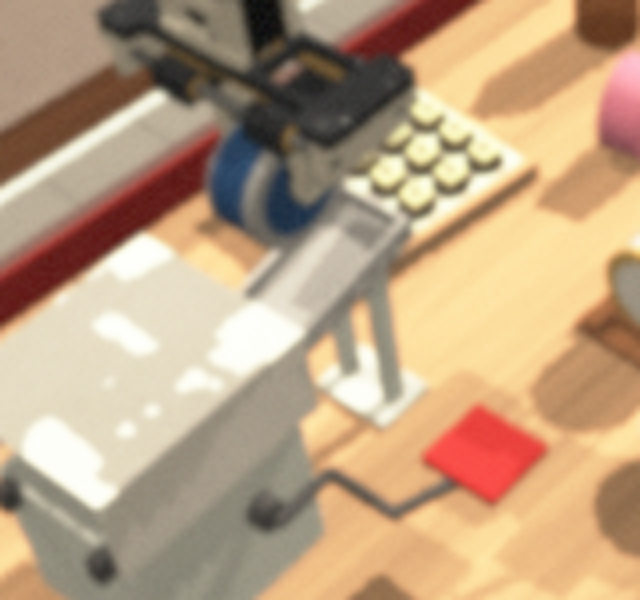

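View pics/a4.png

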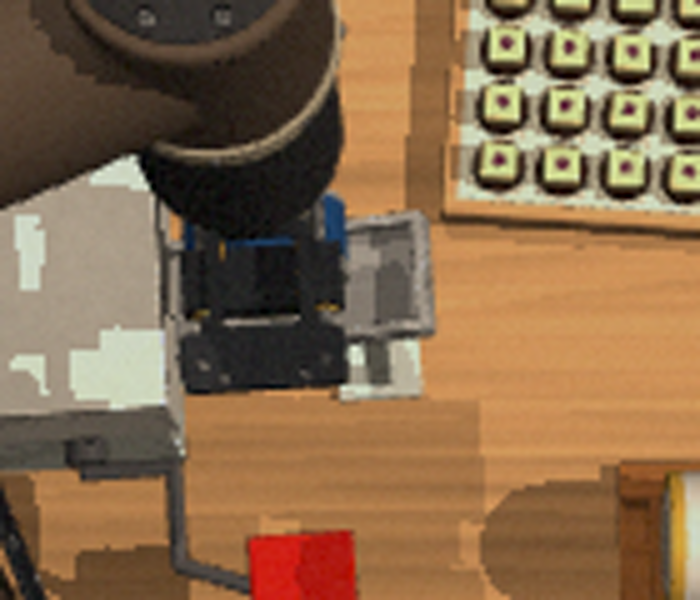

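The side view shows the blue tin held above the slide, lined up along it. The top view shows the fingers straddling the slide, with the hood left of them. I lower in stages and watch the force.

```bash
python3 -m jog '0 0 0 0 0 0.3 -1;0 0 0 0 0 0.3 -1;0 0 0 0 0 0.3 -1;0 0 0 0 0 0.2 -1;0 0 0 0 0 0.2 -1;0 0 0 0 0 0.1 -1;0 0 0 0 0 0.1 -1;0 0 0 0 0 0 -1'; python3 -m jog '0 0 0 0 0 0.05 -1;0 0 0 0 0 0.05 -1;0 0 0 0 0 0 -1'
python3 - <<'E'
from h import *
o=ctrl.get_obs(); print(w2b(o["tool_pos"]),o["force"])
p,d,W=cloud("side"); crop(p,130,120,290,270,4,"a5s.png")
E
```

```text
clock: 13.3
tool_pos: [0.6531, 0.0797, 0.1944]
orientation: [-180.0, -0.0, -176.2]
force: [1.2, -0.7, -0.2]
opening: 0.0398
clock: 13.68
tool_pos: [0.6531, 0.0797, 0.1904]
orientation: [-180.0, -0.0, -176.2]
force: [1.0, -0.1, -1.5]
opening: 0.0402
[[-70.54640263   1.77555761 190.43674165]] [ 1.01752189 -0.10354713 -1.48116423]
```

View pics/a5s.png

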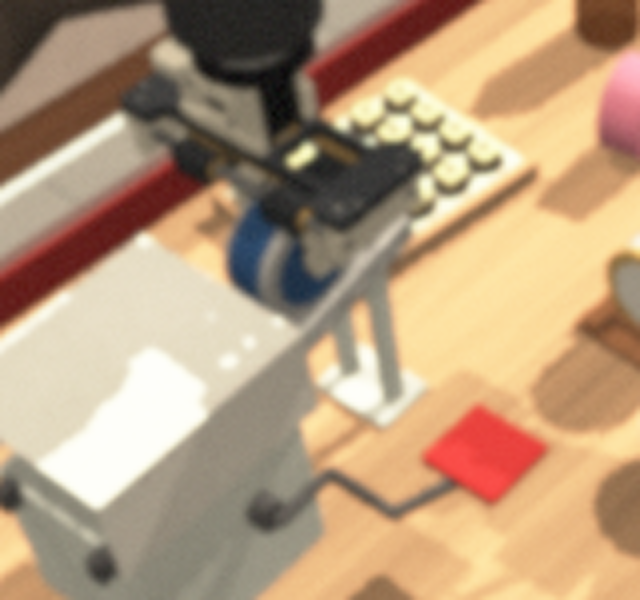

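The tin now stands between the rails in the view. I lower the last few millimetres until it touches.

```bash
python3 -m jog '0 0 0 0 0 0.04 -1;0 0 0 0 0 0.03 -1;0 0 0 0 0 0 -1'; python3 -m jog '0 0 0 0 0 0.03 -1;0 0 0 0 0 0 -1'
```

```text
clock: 14.1
tool_pos: [0.6531, 0.0797, 0.1876]
orientation: [-180.0, -0.0, -176.2]
force: [-0.4, 1.0, -0.8]
opening: 0.0401
clock: 14.35
tool_pos: [0.6533, 0.0797, 0.187]
orientation: [180.0, 0.0, -176.2]
force: [-0.8, 0.2, 2.0]
opening: 0.0398
```

Contact (+3 N upward). I open, let the tin settle, and then rise straight up.

```bash
python3 -m jog '0 0 0 0 0 0 0.2;0 0 0 0 0 0 0.45;0 0 0 0 0 0 0.45;0 0 0 0 0 0 0.45;0 0 0 0 0 0 0.45;0 0 0 0 0 0 0.45;0 0 0 0 0 0 0.45;0 0 0 0 0 0 0.45'
python3 - <<'E'
from h import *
p,d,W=cloud("side"); crop(p,130,120,290,270,4,"a6s.png")
E
```

```text
clock: 15.35
tool_pos: [0.6532, 0.0797, 0.1866]
orientation: [180.0, 0.0, -176.2]
force: [0.6, -0.5, 0.1]
opening: 0.0638
```

View pics/a6s.png

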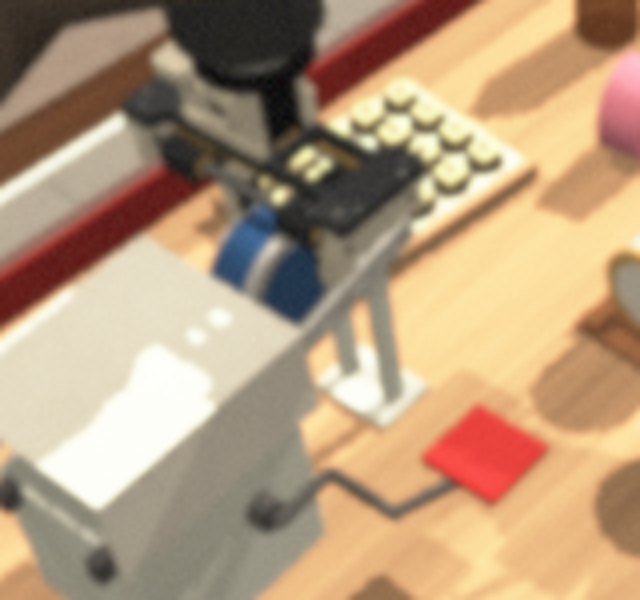

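The tin rolled down against the hood and stands upright between the rails (crop 270,270), clear of the fingers. I raise.

```bash
python3 -m jog '0 0 0 0 0 -0.2 0.45;0 0 0 0 0 -0.3 0.45;0 0 0 0 0 -0.4 0.45;0 0 0 0 0 -0.5 0.45;0 0 0 0 0 -0.5 0.45;0 0 0 0 0 -0.4 0.45;0 0 0 0 0 -0.3 0.45;0 0 0 0 0 0 0.45'
python3 - <<'E'
from h import *
T=b2w(-66,162,120); print(T)
plan(T,-176.2)
E
```

```text
clock: 16.4
tool_pos: [0.6536, 0.0798, 0.2917]
orientation: [180.0, 0.1, -176.2]
force: [0.3, -0.1, 0.8]
opening: 0.0633
[0.49293024 0.07360873 0.12      ]
t 16.4 tcp [0.6536 0.0798 0.2917] rpy [ 1.7997e+02  1.0000e-01 -1.7622e+02] F [ 0.3 -0.1  0.8] open 0.0633
turn units [ 0.    0.02 -0.  ] shift units after turn [4.017 0.111 4.292]
```

```bash
python3 -m jog '0 0 0 0.5 0 0 -1;0 0 0 0.6 0 0 -1;0 0 0 0.6 0 0 -1;0 0 0 0.6 0 0 -1;0 0 0 0.6 0.05 0 -1;0 0 0 0.6 0.05 0 -1;0 0 0 0.5 0 0.4 -1;0 0 0 0 0 0.6 -1'; python3 -m jog '0 0 0 0 0 0.6 -1;0 0 0 0 0 0.6 -1;0 0 0 0 0 0.6 -1;0 0 0 0 0 0.6 -1;0 0 0 0 0 0.4 -1;0 0 0 0 0 0.3 -1;0 0 0 0 0 0 -1'
python3 - <<'E'
from h import *
plan(b2w(-66,162,97),-176.2)
p,d,W=cloud("side"); crop(p,110,120,290,270,4,"a7s.png")
p,d,W=cloud("top"); crop(p,150,80,300,230,4,"a7.png")
E
```

```text
clock: 17.4
tool_pos: [0.4922, 0.0731, 0.2505]
orientation: [179.9, 0.1, -176.2]
force: [0.4, 0.4, 0.2]
opening: 0.0005
clock: 18.27
tool_pos: [0.4926, 0.0728, 0.1256]
orientation: [-180.0, -0.1, -176.2]
force: [-0.6, 0.4, 0.6]
opening: 0.0003
t 18.27 tcp [0.4926 0.0728 0.1256] rpy [-1.7995e+02 -1.1000e-01 -1.7622e+02] F [-0.6  0.4  0.6] open 0.0003
turn units [-0.01 -0.02 -0.  ] shift units after turn [-0.009  0.019  0.715]
```

View pics/a7s.png

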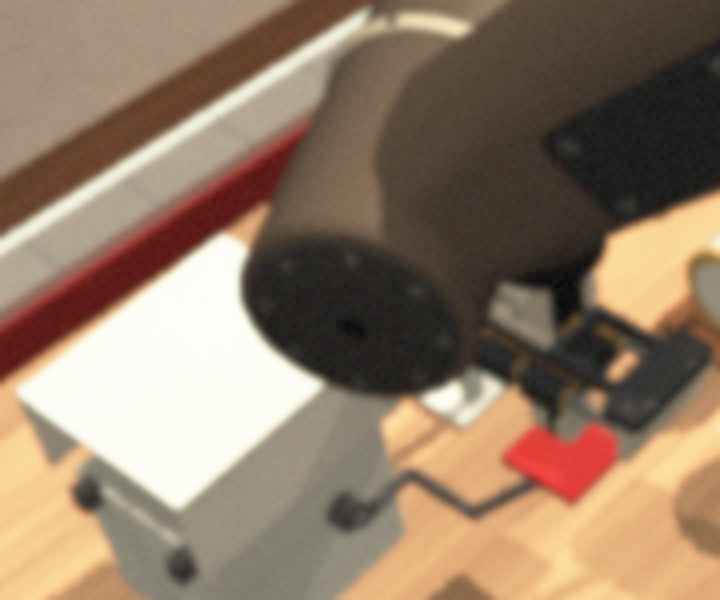

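View pics/a7.png

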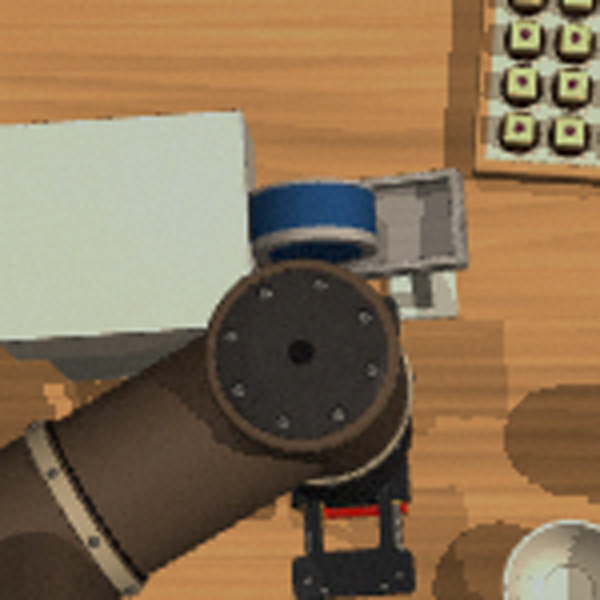

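The hood is shut, the tin rests against it (top crop 312,215) and the fingers are over the paddle. The arm's wrist hangs near the hood and the tin, so I check its clearance before pressing.

Run:
```python
from h import *
np.set_printoptions(precision=0,suppress=True,linewidth=150)
v,u=np.mgrid[:420,:560]
for n in("top","side"):
    p,d,W=cloud(n);B=w2b(W.reshape(-1,3)).reshape(W.shape)
    m=(B[...,2]>225)&(p.sum(-1)<330)
    print(n,"arm pts by bin y: [y, minx,maxx,minz,maxz]")
    for y in range(-40,300,20):
        k=m&(abs(B[...,1]-y)<10)&(B[...,0]<300)&(B[...,0]>-200)
        if k.sum()>5:print(y,k.sum(),np.percentile(B[k][:,0],[2,98]),np.percentile(B[k][:,2],[2,98]))
print(ctrl.get_obs()["joint_pos"])
```

```text
top arm pts by bin y: [y, minx,maxx,minz,maxz]
-20 17 [-69. -39.] [226. 233.]
0 66 [-74. -34.] [225. 233.]
20 20 [-69. -37.] [225. 233.]
60 6 [-106.  -99.] [226. 239.]
80 11 [-106. -101.] [232. 243.]
120 195 [-99. -38.] [562. 572.]
140 444 [-109.  -10.] [528. 573.]
160 662 [-115.   25.] [517. 574.]
180 911 [-113.   70.] [377. 573.]
200 1313 [-103.  100.] [237. 570.]
220 1048 [-87. 142.] [235. 555.]
240 1172 [-99. 170.] [232. 560.]
260 863 [-92. 168.] [232. 581.]
280 665 [ 35. 160.] [545. 603.]
side arm pts by bin y: [y, minx,maxx,minz,maxz]
120 64 [-92. -39.] [565. 568.]
140 288 [-102.  -18.] [230. 570.]
160 457 [-105.   10.] [233. 570.]
180 827 [-100.   37.] [228. 570.]
200 979 [-91.  87.] [232. 568.]
220 550 [-86. 134.] [231. 560.]
240 685 [-97. 184.] [232. 554.]
260 971 [-92. 182.] [229. 572.]
280 1031 [ 72. 173.] [464. 593.]
[ 31.   9. -29.   0. -52. -27.]
```

The arm links are all above z 0.37 m near there and beyond bin y 110, so the clearance is ample. Pressing down in steps.

```bash
python3 -m jog '0 0 0 0 0 0.3 -1;0 0 0 0 0 0.3 -1;0 0 0 0 0 0.2 -1;0 0 0 0 0 0.15 -1;0 0 0 0 0 0.15 -1;0 0 0 0 0 0 -1'; python3 -m jog '0 0 0 0 0 0.15 -1;0 0 0 0 0 0.15 -1;0 0 0 0 0 0.15 -1;0 0 0 0 0 0.15 -1;0 0 0 0 0 0 -1'
python3 - <<'E'
from h import *
p,d,W=cloud("top"); crop(p,150,80,300,230,4,"a8.png"); print(ctrl.get_obs()["force"],w2b(ctrl.get_obs()["tool_pos"]))
E
```

```text
clock: 19.23
tool_pos: [0.493, 0.0726, 0.0821]
orientation: [-179.9, -0.1, -176.2]
force: [-1.2, -2.6, 4.2]
opening: 0.0005
clock: 19.85
tool_pos: [0.4937, 0.0734, 0.0585]
orientation: [180.0, 0.0, -176.2]
force: [0.4, -1.0, 4.2]
opening: 0.0005
[-0.17856799 -0.1849278   4.30193983] [[-66.2860276  161.3007437   58.74188743]]
```

View pics/a8.png

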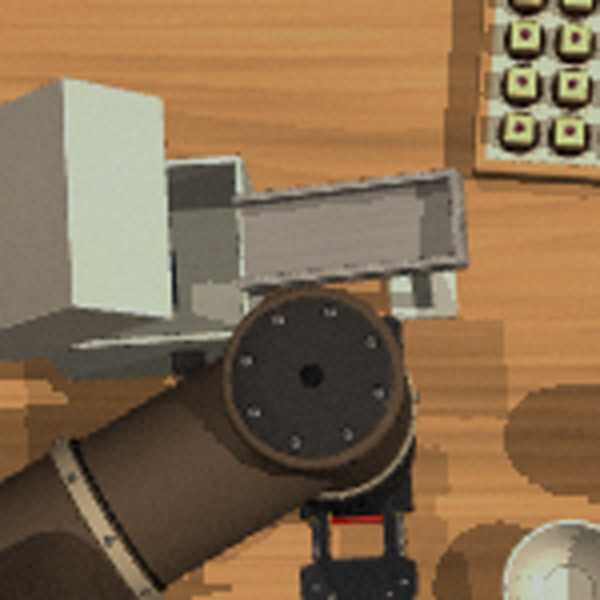

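The hood is well up and the tin has left the slide. I press on to the stop.

```bash
python3 -m jog '0 0 0 0 0 0.1 -1;0 0 0 0 0 0.1 -1;0 0 0 0 0 0 -1;0 0 0 0 0 0 -1'
python3 - <<'E'
from h import *
p,d,W=cloud("top"); crop(p,150,80,300,230,4,"a9.png"); print(ctrl.get_obs()["force"],w2b(ctrl.get_obs()["tool_pos"]))
for n in ("top",):
  print([(round(r["score"],2),w2b(r["location"]).round()) for r in nets.boxes_of("blue_tin",n)])
E
```

```text
clock: 20.4
tool_pos: [0.4935, 0.0732, 0.0507]
orientation: [-180.0, 0.0, -176.2]
force: [1.7, 0.1, 3.1]
opening: 0.0004
[0.56557151 0.12190009 2.79423237] [[-66.51553134 161.48876468  50.70445701]]
[(0.75, array([[-463.,    2.,   74.]])), (0.74, array([[-596.,   58.,   72.]])), (0.7, array([[74.,  5., 72.]])), (0.63, array([[-463.,  467.,  106.]])), (0.62, array([[-408.,  317.,   99.]]))]
```

View pics/a9.png

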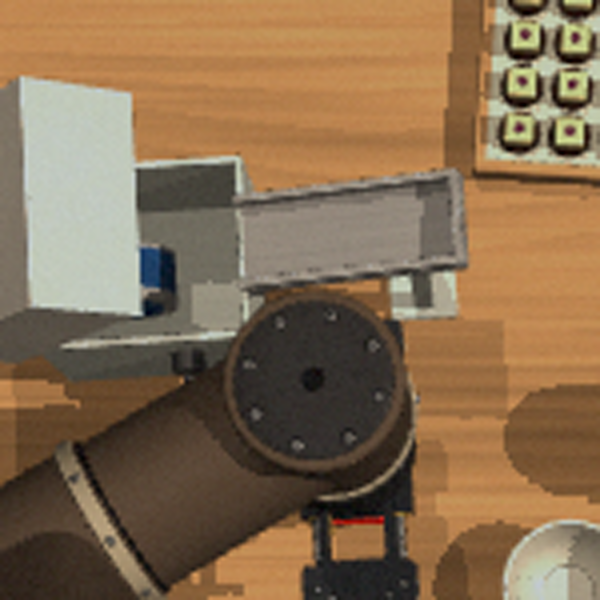

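The tin stands in the bin (crop 158,275; net: bin x 74, y 5, z 72). The force hasn't risen yet, so I press a little further, then hold.

```bash
python3 -m jog '0 0 0 0 0 0.05 -1;0 0 0 0 0 0.05 -1;0 0 0 0 0 0 -1;0 0 0 0 0 0 -1;0 0 0 0 0 0 -1'
python3 - <<'E'
from h import *
print(ctrl.get_obs()["force"])
E
```

```text
clock: 21.12
tool_pos: [0.4939, 0.0736, 0.0481]
orientation: [180.0, 0.1, -176.2]
force: [-6.1, 1.7, 20.9]
opening: 0.0007
[-6.12988611  1.68617968 20.92941765]
```

At the stop (21 N). I hold for another second and check the tin.

```bash
python3 -m jog '0 0 0 0 0 0 -1;0 0 0 0 0 0 -1;0 0 0 0 0 0 -1;0 0 0 0 0 0 -1;0 0 0 0 0 0 -1;0 0 0 0 0 0 -1;0 0 0 0 0 0 -1;0 0 0 0 0 0 -1'
python3 - <<'E'
from h import *
p,d,W=cloud("top"); crop(p,150,80,300,230,4,"a10.png"); print(ctrl.get_obs()["force"])
print([(round(r["score"],2),w2b(r["location"]).round()) for r in nets.boxes_of("blue_tin","top")])
E
```

```text
clock: 22.12
tool_pos: [0.4939, 0.0736, 0.0481]
orientation: [180.0, 0.1, -176.2]
force: [-5.3, 1.8, 20.7]
opening: 0.0005
[-5.05149269  0.7930654  21.3174232 ]
[(0.91, array([[-463.,    4.,   74.]])), (0.86, array([[-594.,   58.,   71.]])), (0.84, array([[-410.,  316.,   97.]])), (0.83, array([[-462.,  466.,  107.]])), (0.71, array([[72.,  4., 77.]]))]
```

View pics/a10.png

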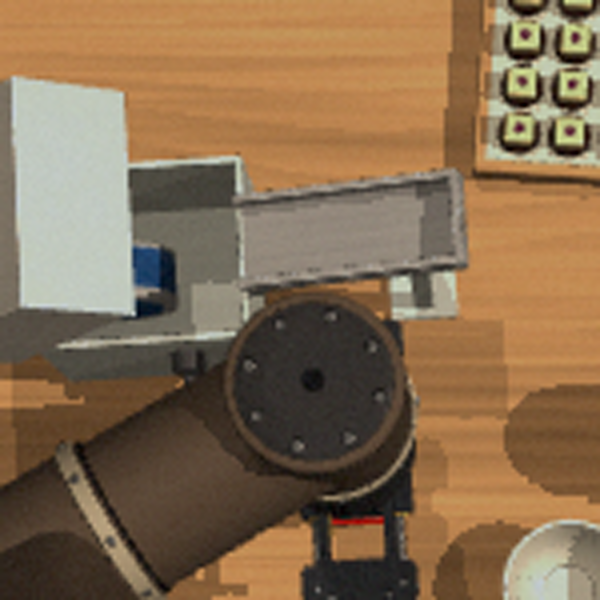

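The tin is at rest in the bin with the hood up. I ease up at about 24-32 mm/s.

```bash
python3 -m jog '0 0 0 0 0 -0.05 -1;0 0 0 0 0 -0.07 -1;0 0 0 0 0 -0.1 -1;0 0 0 0 0 -0.1 -1;0 0 0 0 0 -0.1 -1;0 0 0 0 0 -0.1 -1;0 0 0 0 0 -0.1 -1;0 0 0 0 0 -0.1 -1';python3 -m jog '0 0 0 0 0 -0.1 -1;0 0 0 0 0 -0.1 -1;0 0 0 0 0 -0.1 -1;0 0 0 0 0 -0.08 -1;0 0 0 0 0 -0.06 -1;0 0 0 0 0 -0.06 -1;0 0 0 0 0 -0.06 -1;0 0 0 0 0 -0.06 -1'; python3 -m jog '0 0 0 0 0 -0.06 -1;0 0 0 0 0 -0.06 -1;0 0 0 0 0 -0.06 -1;0 0 0 0 0 -0.06 -1;0 0 0 0 0 -0.06 -1;0 0 0 0 0 -0.06 -1;0 0 0 0 0 -0.06 -1;0 0 0 0 0 -0.06 -1'
```

```text
clock: 23.22
tool_pos: [0.4931, 0.073, 0.0756]
orientation: [-180.0, -0.0, -176.2]
force: [-0.8, -5.2, 5.5]
opening: 0.0007
clock: 24.22
tool_pos: [0.4934, 0.0738, 0.1002]
orientation: [179.9, 0.0, -176.2]
force: [-0.4, 0.4, -0.7]
opening: 0.0005
clock: 25.22
tool_pos: [0.4933, 0.0732, 0.1195]
orientation: [180.0, 0.0, -176.2]
force: [-0.7, -0.6, -0.2]
opening: 0.0002
```

The fingers are off the paddle at 0.120 m with no load. I raise clear and check.

```bash
python3 -m jog '0 0 0 0 0 -0.3 -1;0 0 0 0 0 -0.5 -1;0 0 0 0 0 -0.6 -1;0 0 0 0 0 -0.6 -1;0 0 0 0 0 -0.6 -1;0 0 0 0 0 -0.5 -1;0 0 0 0 0 0 -1;0 0 0 0 0 0 -1'
python3 - <<'E'
from h import *
for n in("top","side"):
    p,d,W=cloud(n); cv2.imwrite(f"pics/end_{n}.png",p[:,:,::-1])
    for t in("yellow_tin","white_tin","bowl","spatula","lever"):
        print(n,t,[(round(r["score"],2),[round(float(v),3) for v in r["location"]]) for r in nets.boxes_of(t,n)[:2]])
    B=w2b(W.reshape(-1,3)).reshape(W.shape)
    m=(abs(B[...,0]-30)<40)&(abs(B[...,1])<60)&(B[...,2]>150)&(B[...,2]<330);print("hood z",np.percentile(B[m][:,2],[5,50,95]))
E
```

```text
clock: 26.22
tool_pos: [0.4929, 0.0731, 0.2431]
orientation: [180.0, -0.0, -176.2]
force: [0.4, -0.1, -0.3]
opening: 0.0006
top yellow_tin [(0.76, [0.527, -0.337, 0.081])]
top white_tin [(0.86, [0.526, -0.156, 0.087]), (0.33, [0.657, 0.211, 0.213])]
top bowl [(0.65, [0.421, -0.087, 0.026]), (0.28, [0.654, 0.242, 0.206])]
top spatula [(0.69, [0.319, 0.477, 0.005])]
top lever [(0.6, [0.474, 0.073, 0.097])]
hood z [204.87644107 210.06717765 214.91222371]
side yellow_tin [(0.84, [0.52, -0.325, 0.072])]
side white_tin [(0.58, [0.517, -0.141, 0.071]), (0.22, [0.423, -0.093, 0.028])]
side bowl [(0.95, [0.428, -0.092, 0.024])]
side spatula [(0.83, [0.337, 0.45, 0.002])]
side lever [(0.62, [0.503, 0.091, 0.098])]
hood z [205.9038825  208.17773599 210.60733206]
```

View pics/end_top.png

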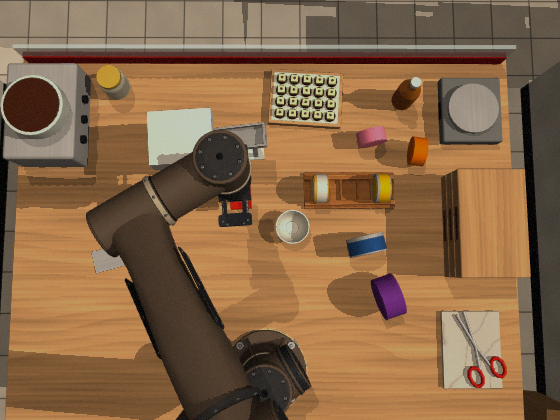

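View pics/end_side.png

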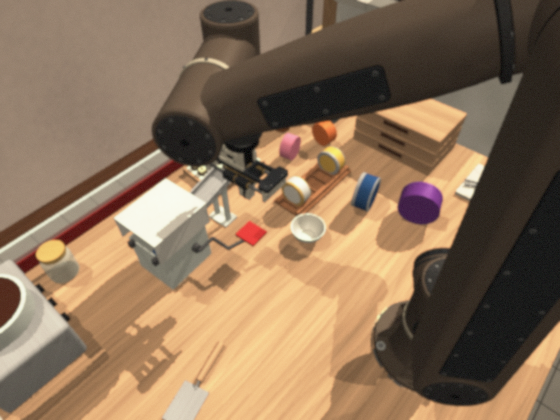

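The hood is closed (its top level at 208–210 mm), the slide is empty, the paddle is back at its rest height and nothing else has moved. I hand the job in.

```bash
python3 -c "
from plant import ctrl
print(ctrl.close_job())"
```

```text
the job is handed in; nothing more can be done
None
```

I set the blue tin from the rack's middle slot on edge on the slide and let go, and it rolled against the closed hood. I then pressed the paddle to its stop and held it there for over a second. The tin rolled into the bin, and I eased the paddle back up at about 32 mm/s or less. The job was handed in at about 27 s of the 67 s allowed.

**Tin in the bin:** with the hood raised, the tin stood at rest on the bin floor. It was seen twice in the same place, with its visible surface about x 73, y 4 and z 75 mm in the bin's frame. With the hood shut it can't be seen, so its final rest is taken from that.

**Hood and paddle:** the hood is closed, with its top level at 208–210 mm, and the paddle is back at about 97 mm. The fingers carried about 21 N at the stop. The hood's closing speed wasn't measured.

**Other objects:** the two other tins and the bowl stayed within about 6 mm of their starting readings, and the robot was clear of everything.

**Disagreement:** the top camera placed the spatula about 30 mm off in the last check because the arm partly covered it. The side camera has it where it started.

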